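# Pry open the battery cover of a water meter

### The arm

A 6-joint arm with a two-finger parallel gripper is mounted at the origin on the work surface. World frame = base frame: x ahead of the robot, y to its left, z up, the work surface at z = 0. Lengths are in m, angles in rad, forces in N, time in s.
With the tool pointing down it reaches from about 0.275 to 0.875 m from the base axis. Payload 12.5 kg.
Tool frame: the origin (TCP) lies midway between the tips of the shut fingers; the grasp point (between the pads) lies 19 mm behind it (ctrl.grip_depth is the distance from the TCP to the grasp point, in m); z points along the fingers, y is the line along which they close (so a half turn about z gives the same grasp; the last joint's range is limited). The gripper opens to 85 mm and grips with 20 to 120 N. Pads are 22 mm wide; open, the fingers measure 114 mm over their backs; the gripper's body (76 mm by 85 mm) begins 54 mm behind the grasp point. The pads swing forward as they close: fully open they stand 13 mm farther back than shut.
Start: joints at [1.206, 0.351, 1.652, -0, 1.139, -0.085], TCP at [0.152, 0.529, 0.231] pointing down, gripper open.
Joint ranges: [-2.75, 2.75], [-0.79, 2.1], [0.01, 2.65], [-1.57, 4.71], [0.07, 3.14], [-2.87, 2.87]. Speed limits (rad/s): [2.22, 2.22, 2.79, 3.14, 3.14, 3.14].

### API

Orientations are given as a rotation vector (axis times angle).
In Python, from station import ctrl gives the robot as it stands.
- The arm moves only by the tool arm_command, never from a script. Its argument "plan" is a list of rows, each a list of 7 numbers: the shift along the world's x, y, z as a fraction of full scale, then the turn, a rotation vector about the world's x, y, z as a fraction of full scale, then the finger opening in mm, from 0 to 85.4. In form: [[dx, dy, dz, rx, ry, rz, fingers], ...]. A call has 1 to 20 rows; each row shifts and turns the commanded pose from where the row before left it; what a row does not reach is not made up. Full scale, the value 1, is 40 mm for a shift and 0.12 rad for a turn. A row lasts 1/10 s, in which the tool goes at most 50 mm and 8.59 degrees, less where a joint would pass 70% of its speed; a pose out of reach is approached as far as the arm can. A call with a number of a shift or a turn outside -1 to 1 is refused whole. A call with a gripper value outside its range is refused whole. The fingers move at their own pace and stop on an object; "squeeze" is the grip in N (left out, the last holds). Time passes only in rows, so rows that do not move let the fingers close. It gives the time, the measured TCP pose, the force, the opening and the grip force at its end, in the units of the state.
- ctrl.sense(): the state, without advancing time (a new reading comes with each control period).
- ctrl.grab_frame(name): name is "scene" or "top"; returns a dict with "image" (384x512x3 uint8, red, green, blue), "range_z" (384x512 float32, m along the optical axis (not along the pixel's ray), 0 where there is no reading), "fx", "fy", "cx", "cy" (pixels), "k1" (the pictures are not rectified: a ray, as slopes to the right and down, at radius r is drawn at 1 + k1 r^2 times it, then the intrinsics apply), "pose" (4x4, takes a point from camera to world coordinates). Camera axes: x right, y down, z forward; pixel columns grow to the right and rows downward; lengths in m; the calibration is good to about 2 mm. A picture is of the moment at which its call begins.
- ctrl.sign_off(): hands the job in; it is judged then, once.
The state is a dict: "time_s": time; "joint_positions": joint angles; "qvel": joint speeds; "joint_efforts": joint torques, N m; "position": TCP position; "tool_rot": TCP orientation; "wrist_force": force on the tool from outside, world axes, zero at the start; "ft_torque": the same for the moment, N m; "finger_gap": opening from 0.0 (shut) to 1.0 (fully open); "grip_force": force on a finger pad.
Only numpy, scipy, OpenCV 4.12 (cv2) and the standard library are available. Lean on these libraries where they do the work, as an engineer would, in place of code of your own. Each camera call takes 0.05 s, during which the arm holds its last target. There are 200 camera calls.

### The job

Take the opening tool from the mat, put its blade into the notch at the front of the water meter and lever the battery cover open until it stands about upright (or further back). Open it with the tool only, not with the gripper itself. Then lay the tool down flat on the mat again and leave the other things on the desk where they are.

Things in the scene. Friction and masses are not known exactly. Their poses are not given: they have to be found in the camera images.
- cover (a joint): Angle of the meter's battery cover (rad): a grey plate 87 (x) by 92 (y) by 4 mm, hinged along its rear (+x) edge. 0 = shut and flush with the top, 1.57 = standing upright, stop at 1.85. Stiff hinge: the cover stays at whatever angle it is left; about 1 N at its front edge moves it.
- meter: Bench-top water meter, a blue box 130 deep (x) by 200 wide (y) by 55 mm high, fixed to the desk. Origin: centre of its underside; its front (with the notch and three round sockets) faces its own -x. Left half of the top (+y): screen and keys; right half: the grey battery cover, flush with the top.
- notch (a point): Centre of the mouth of the pry notch in the meter's front, under the cover's front edge: 50 mm wide (y), 12 mm high (39 to 51 mm above the desk), open through the 8 mm front wall into the bay, where all lies below 36 mm for the next 80 mm. A grey sill as wide as the notch juts 12 mm out below it (top at 39 mm). Axes as the meter's: +x leads into the notch.
- cover_edge (a point): Middle of the lower front edge of the cover (on the cover, moves with it), 87 mm from the hinge line. 51 mm above the desk when shut; the cover's upper face is 4 mm higher.
- cover_hinge (a point): Middle of the cover's hinge line, at the level of its lower face, 51 mm above the desk. The hinge line runs along the meter's y.
- mat: Flat grey mat on the desk, 200 (x) by 220 (y) by 3 mm thick, fixed. Origin: centre of its underside.
- opener: Opening tool, loose, 60 g, lying on the mat: a black square-section handle 80 long (x) by 18 wide (y) by 20 mm high (z) with a flat steel blade 50 mm long, 14 mm wide, 2.5 mm thick sticking out of its +x end at mid-height. Origin: centre of the handle's underside; the blade tip is 90 mm from it along +x. Overall 130 mm long.
- opener_tip (a point): Tip of the opener's blade, middle of its end, 10 mm above the level of the handle's underside. Axes as the opener's.
- brush: Small cleaning brush lying on the mat beside the opener, wooden handle, 130 long by 20 by 22 mm; bystander. Origin: on its underside near its middle, bristles at +x.
- white_bottle: White plastic bottle, 64 mm across, 150 mm high, standing; bystander. Origin: centre of its underside.
- water_bottle: Clear bottle with a green cap, 64 mm across, 190 mm high, standing; bystander. Origin: centre of its underside.
- sample_cup: Clear cup, 52 mm across, 45 mm high, standing; bystander. Origin: centre of its underside.
- bottle_cap: White screw cap, 34 mm across, 16 mm high, lying flat; bystander. Origin: centre of its underside.
- cell_box: Small cardboard box, 50 by 60 by 30 mm; bystander. Origin: centre of its underside.

How it is judged:
By the outcome, as a careful person would: the job done as asked, in the order asked, and still so for the second after the job is handed in, with the robot touching nothing.
It also fails if it takes over 48 s, if anything falls off the work surface, if the arm or the gripper's body presses on something with over 40 N, if the wrist force passes 120 N, or if a joint passes its speed limit or range.

## Working session

There is one attempt and no reset: what is moved stays moved. The work goes in short steps, Python scripts to look and compute and a tool call to move; the robot and the scene stay as the last step left them, time stands still between calls to the robot, and variables do not carry over. Pictures are saved under pics/ and viewed, at most 10 in all, crops included, and the job is handed in when it is done.

Besides the shell and the picture viewer there is one more tool, called after ">>>" by a JSON object that holds its "name" and its "arguments", one argument or row to a line. arm_command: Moves the arm, as the interface text tells. Shift numbers are shares of 40 mm and turn numbers shares of 0.12 rad, none past 1 either way. Its arguments: {"type":"object","properties":{"plan":{"type":"array","items":{"type":"array","items":{"type":"number"}}},"squeeze":{"type":"number"}},"required":["plan"]}

```bash
mkdir -p pics; cat > h.py <<'E'
import numpy as np, cv2, pickle
from station import ctrl
def grab(n):
    f=ctrl.grab_frame(n); pickle.dump(f,open(n+'.pkl','wb')); return f
def load(n): return pickle.load(open(n+'.pkl','rb'))
def rays(f,uv):
    uv=np.atleast_2d(np.array(uv,float)); d=np.c_[(uv[:,0]-f['cx'])/f['fx'],(uv[:,1]-f['cy'])/f['fy']]
    s=d.copy()
    for _ in range(20): s=d/(1+f['k1']*(s**2).sum(1,keepdims=True))
    return np.c_[s,np.ones(len(s))]
def plane(f,uv,z):
    P=np.array(f['pose']); r=rays(f,uv)@P[:3,:3].T; o=P[:3,3]
    return o+r*((z-o[2])/r[:,2])[:,None]
def cloud(f):
    h,w=f['range_z'].shape; u,v=np.meshgrid(np.arange(w),np.arange(h))
    P=np.array(f['pose']); r=rays(f,np.c_[u.ravel(),v.ravel()])*f['range_z'].reshape(-1,1)
    return (r@P[:3,:3].T+P[:3,3]).reshape(h,w,3)
def save(f,name,crop=None,s=1.5):
    im=f['image'][:,:,::-1]
    if crop: a,b,c,d=crop; im=im[b:d,a:c]
    cv2.imwrite('pics/'+name,cv2.resize(im,None,fx=s,fy=s,interpolation=cv2.INTER_CUBIC))
E
python3 - <<'E'
from h import *
for n in('top','scene'):
    f=grab(n); save(f,n+'0.png'); print(n,np.round(f['pose'],3).tolist(),f['fx'],f['k1'])
print(ctrl.sense())
E
```

```text
top [[0.022, -0.997, 0.072, 0.5], [-1.0, -0.022, 0.002, -0.036], [-0.001, -0.072, -0.997, 1.025], [0.0, 0.0, 0.0, 1.0]] 371.71025089428974 0.01818994130184978
scene [[0.589, 0.67, -0.452, 1.023], [0.808, -0.499, 0.313, -0.333], [-0.015, -0.55, -0.835, 0.905], [0.0, 0.0, 0.0, 1.0]] 370.8296791085928 -0.09316834006757593
{'time_s': 0.1, 'joint_positions': array([ 1.20642501e+00,  3.51179091e-01,  1.65238486e+00,  1.91497098e-05,
        1.13909133e+00, -8.45979006e-02]), 'qvel': array([ 0.00021289, -0.00336519, -0.00173387,  0.00088671, -0.00034526,
        0.0001052 ]), 'joint_efforts': array([-4.74269200e-04, -5.06833720e+01, -2.91870743e+01, -1.10270696e-04,
        2.75718558e-03, -4.69570102e-05]), 'position': array([0.15173574, 0.52833527, 0.23080463]), 'tool_rot': array([-4.38012262e-01, -3.11065175e+00,  1.62107653e-03]), 'wrist_force': array([-0.46049781, -1.23873648,  0.47574646]), 'ft_torque': array([ 0.00583882, -0.01451519, -0.03033979]), 'grip_force': 0.0, 'finger_gap': 0.9988363121658672}
```

View pics/top0.png

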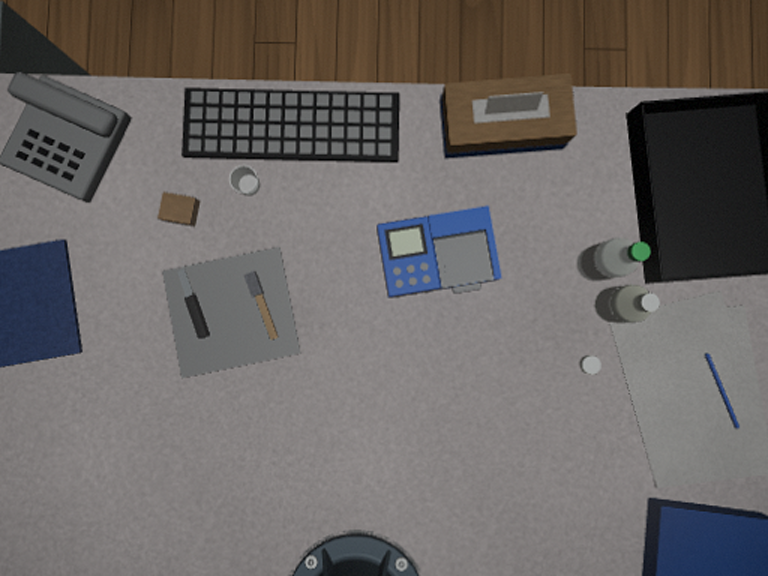

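View pics/scene0.png

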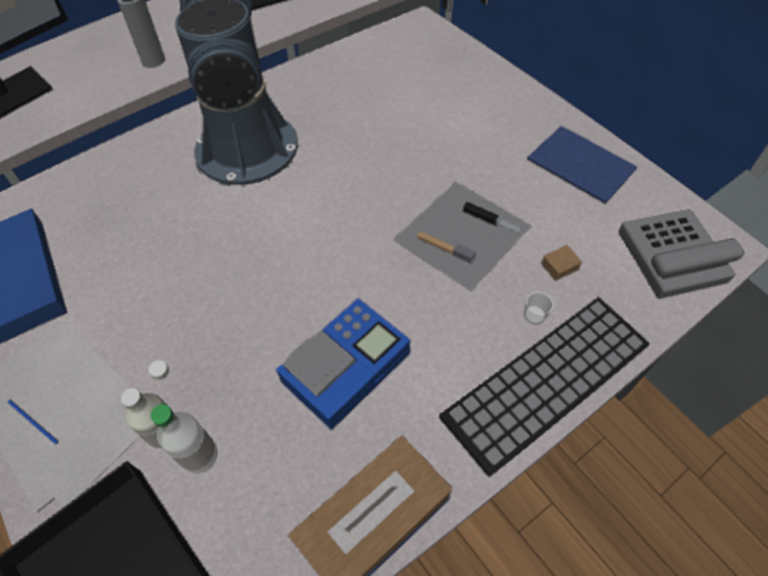

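The top view (768x576 display) shows the opener with its black handle at about (200,315) and blade tip at (183,268), the brush at (262,305) and the meter at (440,252). The grey cover is at (465,260), with the sill at (467,290). The scene view confirms this layout. Next I measure these.

```bash
python3 - <<'E'
from h import *
def cont(m,pt):
    m=cv2.morphologyEx(m.astype(np.uint8),cv2.MORPH_OPEN,np.ones((2,2)))
    cs,_=cv2.findContours(m,cv2.RETR_EXTERNAL,cv2.CHAIN_APPROX_NONE)
    return max((c for c in cs if abs(cv2.pointPolygonTest(c,pt,True))<25),key=cv2.contourArea)
def rect(f,c,z):
    p=plane(f,c.reshape(-1,2),z)[:,:2]; r=cv2.minAreaRect((p*1000).astype(np.float32)); return r,cv2.boxPoints(r)
for n,pm,po in(('top',(290,160),(133,212)),('scene',(240,235),(320,142))):
    f=load(n); C=cloud(f); hsv=cv2.cvtColor(f['image'],cv2.COLOR_RGB2HSV)
    H,S,V=[hsv[...,i].astype(int) for i in range(3)]
    b=(H>100)&(H<130)&(S>130)&(V>80)
    c=cont(b,pm)
    if n=='top': 
        r,q=rect(f,c,.055); print(n,'meter',r,np.round(q).tolist())
    k=V<55; c=cont(k,po); r,q=rect(f,c,.02); print(n,'handle',r,np.round(q).tolist(), 'medianz',np.median(C[c[:,0,1],c[:,0,0],2]))
    u,v=int(po[0]),int(po[1]); print('patchz',np.round(C[v-3:v+4:3,u-3:u+4:3,2],3).tolist())
    print('meter top z',C[int(pm[1]),int(pm[0])])
save(load('top'),'t1.png',(100,130,350,260),3.2)
save(load('scene'),'s1.png',(170,110,370,290),3.2)
a=cv2.imread('pics/t1.png');b=cv2.imread('pics/s1.png')
E
```

```text
top meter ((620.2822875976562, -136.0838623046875), (127.8521499633789, 197.4729766845703), 10.77731704711914) [[539.0, -51.0], [576.0, -245.0], [702.0, -221.0], [665.0, -27.0]]
top handle ((497.6488952636719, 292.88238525390625), (78.91156005859375, 20.592479705810547), 21.724153518676758) [[457.0, 288.0], [465.0, 269.0], [538.0, 298.0], [530.0, 317.0]] medianz 0.01712237864240418
patchz [[0.021, 0.022, 0.004], [0.024, 0.02, 0.001], [0.025, 0.023, 0.01]]
meter top z [ 0.64162021 -0.12756623  0.05453398]
scene handle ((511.5670166015625, 291.21282958984375), (77.87736511230469, 26.434459686279297), 22.181182861328125) [[471.0, 289.0], [480.0, 264.0], [553.0, 294.0], [543.0, 318.0]] medianz 0.017576075545176262
patchz [[0.021, 0.023, 0.005], [0.017, 0.021, 0.022], [0.003, 0.01, 0.014]]
meter top z [ 0.64205173 -0.11135517  0.0573692 ]
```

View pics/t1.png

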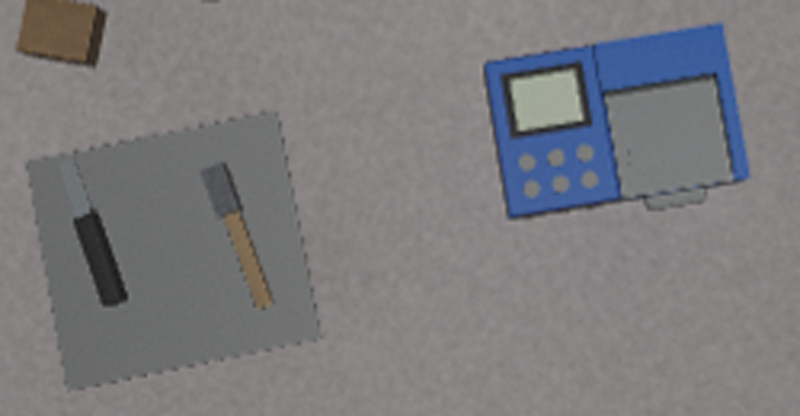

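View pics/s1.png

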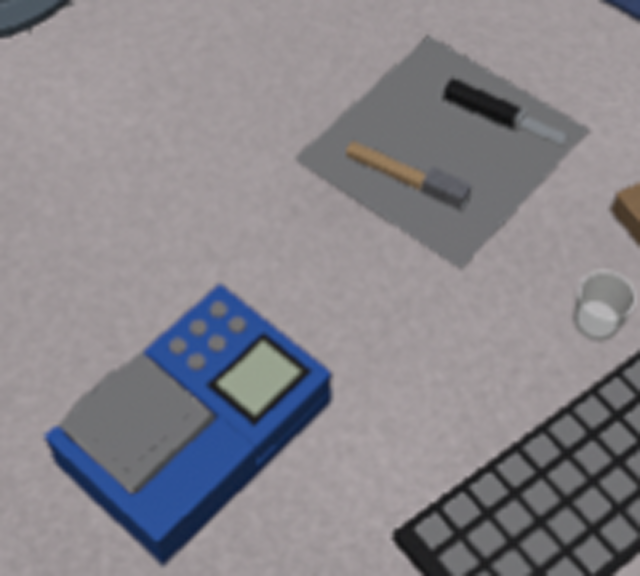

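The first crop shows the opener blade tip at (68,157), the handle ends at (87,213) and (115,302), and the sill at (677,200). The second crop shows the handle from (450,87) to (519,118) and the tip at (565,136). The two handle estimates differ by about 14 mm, so I cross-check them by triangulation.

```bash
python3 - <<'E'
from h import *
T,S=load('top'),load('scene')
ft=lambda p:((p[0]+.5)/3.2-.5+100,(p[1]+.5)/3.2-.5+130)
fs=lambda p:((p[0]+.5)/3.2-.5+170,(p[1]+.5)/3.2-.5+110)
def tri(a,b):
    o1,o2=T['pose'][:3,3],S['pose'][:3,3]; d1=plane(T,[a],0)[0]-o1; d2=plane(S,[b],0)[0]-o2
    A=np.c_[d1,-d2]; s=np.linalg.lstsq(A,o2-o1,rcond=None)[0]; p,q=o1+d1*s[0],o2+d2*s[1]
    return np.round((p+q)/2*1000,1),round(np.linalg.norm(p-q)*1000,1)
for n,a,b in(('tip',(68,157),(565,136)),('rear top centre',(115,303),(449,87)),('front top centre',(87,213),(520,115)),
  ('matL(+x+y)',(27,160),(589,130)),('mat(+x-y)',(278,112),(463,268)),('mat(-x-y)',(320,338),(297,157)),('mat(-x+y)',(68,389),(428,36)),
  ('meter +x+y',(486,62),(330,377)),('meter +x-y',(722,25),(163,543)),('meter -x-y',(748,179),(47,435)),('meter -x+y',(510,218),(220,285)),
  ('cover +x+y',(604,92),(213,414)),('cover +x-y',(716,75),(133,492)),('cover -x-y',(732,182),(62,428)),('cover -x+y',(620,198),(146,356))):
    print(n,*tri(ft(a),fs(b)))
print('sill',plane(T,[ft((645,210)),ft((707,202)),ft((645,199)),ft((705,190))],.039)*1000)
print('tip plane',plane(T,[ft((68,157))],.013)*1000,plane(S,[fs((565,136))],.013)*1000)
for f,c in((T,(126,166,143,228)),(S,(305,130,352,156))):
    C=cloud(f); a,b,d,e=c; sub=C[b:e,a:d]; V=f['image'][b:e,a:d].max(2); m=(V<60)&(sub[...,2]>.015)&(sub[...,2]<.035)
    p=sub[m]; print(len(p),p.mean(0)*1000,cv2.minAreaRect((p[:,:2]*1000).astype(np.float32)))
E
```

```text
tip [585.9 327.4  20.1] 2.1
rear top centre [463.6 285.9   9.2] 2.7
front top centre [539.4 310.2  19.4] 3.8
matL(+x+y) [584.  369.8  -2.1] 0.5
mat(+x-y) [632.  156.8  -3.2] 4.8
mat(-x-y) [437.2 113.   -1.7] 3.2
mat(-x+y) [388.9 324.9  -2. ] 0.3
meter +x+y [670.  -25.9  45.4] 0.6
meter +x-y [ 706.7 -218.6   46.4] 6.0
meter -x-y [ 577.6 -242.4   48.3] 2.1
meter -x+y [541.2 -47.7  44.8] 1.5
cover +x+y [ 645.2 -124.2   54.9] 2.1
cover +x-y [ 662.4 -214.    54.6] 2.4
cover -x-y [ 575.8 -229.5   42.3] 4.2
cover -x+y [ 560.3 -137.7   41.9] 3.1
sill [[ 550.19536586 -160.20078152   39.        ]
 [ 557.96997279 -211.48311965   39.        ]
 [ 559.32987675 -160.08496619   39.        ]
 [ 567.90646772 -209.73657499   39.        ]]
tip plane [[585.96780584 329.00261917  13.        ]] [[582.81036947 333.79300689  13.        ]]
188 [497.81016396 294.27138417  22.50097979] ((499.7215270996094, 296.8082580566406), (78.16424560546875, 18.22446060180664), 21.22886085510254)
122 [503.10200148 292.82601167  20.9147282 ] ((503.57366943359375, 294.8214111328125), (75.1207275390625, 20.134098052978516), 24.585947036743164)
```

>>> {"name": "arm_command", "arguments": {
  "plan": [
    [0.62, -0.417, -0.23, 0, 0, 0.388, 85],
    [0.62, -0.417, -0.23, 0, 0, 0.388, 85],
    [0.62, -0.417, -0.23, 0, 0, 0.388, 85],
    [0.62, -0.417, -0.23, 0, 0, 0.388, 85],
    [0.62, -0.417, -0.23, 0, 0, 0.388, 85],
    [0.62, -0.417, -0.23, 0, 0, 0.388, 85],
    [0.62, -0.417, -0.23, 0, 0, 0.388, 85],
    [0.62, -0.417, -0.23, 0, 0, 0.388, 85],
    [0.62, -0.417, -0.23, 0, 0, 0.388, 85],
    [0.62, -0.417, -0.23, 0, 0, 0.388, 85],
    [0.62, -0.417, -0.23, 0, 0, 0.388, 85],
    [0.62, -0.417, -0.23, 0, 0, 0.388, 85],
    [0.62, -0.417, -0.23, 0, 0, 0.388, 85],
    [0.62, -0.417, -0.23, 0, 0, 0.388, 85],
    [0, 0, 0, 0, 0, 0, 50],
    [0, 0, 0, 0, 0, 0, 50]
  ]
}}

```text
time_s: 1.7
position: [0.4988, 0.2948, 0.1021]
tool_rot: [0.578, -3.087, 0.0]
wrist_force: [-0.6, 0.8, 0.4]
finger_gap: 0.683
grip_force: 0.0
```

>>> {"name": "arm_command", "arguments": {
  "plan": [
    [0.04, 0, -0.5, 0, 0, 0, 45],
    [0, 0, -0.5, 0, 0, 0, 45],
    [0, 0, -0.5, 0, 0, 0, 45],
    [0, 0, -0.4, 0, 0, 0, 45],
    [0, 0, -0.3, 0, 0, 0, 45],
    [0, 0, -0.14, 0, 0, 0, 45],
    [0, 0, 0, 0, 0, 0, 45],
    [0, 0, 0, 0, 0, 0, 0],
    [0, 0, 0, 0, 0, 0, 0],
    [0, 0, 0, 0, 0, 0, 0],
    [0, 0, 0, 0, 0, 0, 0],
    [0, 0, 0, 0, 0, 0, 0],
    [0, 0, 0, 0, 0, 0, 0]
  ],
  "squeeze": 70
}}

```text
time_s: 3.0
position: [0.5012, 0.2953, 0.0099]
tool_rot: [-0.581, 3.086, 0.001]
wrist_force: [-1.2, -1.0, 5.5]
finger_gap: 0.192
grip_force: 69.0
```

>>> {"name": "arm_command", "arguments": {
  "plan": [
    [0, 0, 0.35, 0, 0, 0, 0],
    [0, 0, 0.7, 0, 0, 0, 0],
    [0, 0, 0.7, 0, 0, 0, 0],
    [0, 0, 0.7, 0, 0, 0, 0],
    [0, 0, 0.3, 0, 0, 0, 0],
    [-0.07, -0.5, 0, 0, 0, -0.1, 0],
    [-0.07, -0.83, 0, 0, 0, -0.1, 0],
    [-0.07, -0.83, 0, 0, 0, -0.1, 0],
    [-0.07, -0.83, 0, 0, 0, -0.1, 0],
    [-0.07, -0.83, 0, 0, 0, -0.1, 0],
    [-0.07, -0.83, 0, 0, 0, -0.1, 0],
    [-0.07, -0.83, 0, 0, 0, -0.1, 0],
    [-0.07, -0.83, 0, 0, 0, -0.1, 0],
    [-0.07, -0.83, 0, 0, 0, -0.1, 0],
    [-0.07, -0.83, 0, 0, 0, -0.1, 0],
    [-0.07, -0.83, 0, 0, 0, -0.1, 0],
    [-0.07, -0.83, 0, 0, 0, -0.1, 0],
    [-0.07, -0.83, 0, 0, 0, -0.1, 0],
    [-0.07, -0.83, 0, 0, 0, -0.1, 0],
    [-0.07, -0.83, 0, 0, 0, -0.1, 0]
  ]
}}

```text
time_s: 5.0
position: [0.4581, -0.191, 0.1189]
tool_rot: [0.3, -3.127, -0.0]
wrist_force: [-0.2, 0.8, -0.7]
finger_gap: 0.19
grip_force: 68.5
```

```bash
python3 - <<'E'
from h import *
f=grab('top'); save(f,'t2.png',(230,120,390,260),4)
s=ctrl.sense(); print(s['position'],s['tool_rot'],s['wrist_force'])
E
```

```text
[ 0.45832925 -0.19479692  0.11912332] [-2.97012232e-01  3.12678274e+00 -2.66651399e-03] [-1.74073514 -2.2168741   1.0106094 ]
```

View pics/t2.png

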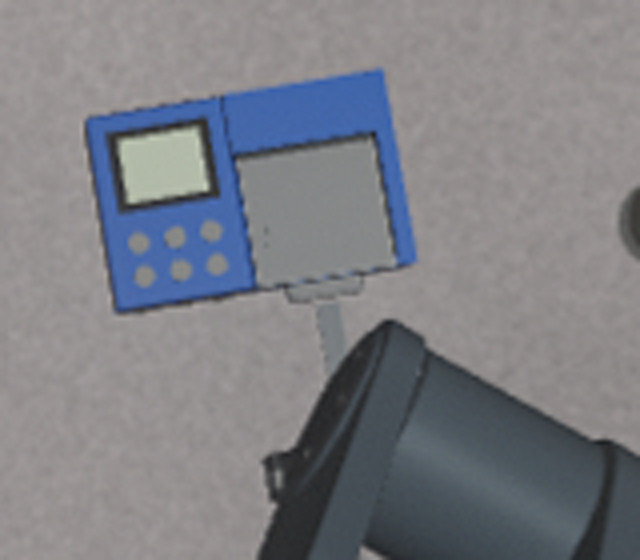

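The blade tip shows at (328,304), just in front of the sill (286–363, 288) and roughly aligned with the meter axis. I measure both at their heights.

```bash
python3 - <<'E'
from h import *
f=load('top'); g=lambda p:((p[0]+.5)/4-.5+230,(p[1]+.5)/4-.5+120)
P=lambda p,z:plane(f,[g(p)],z)[0]*1000
a=np.deg2rad(10.8); X=np.array([np.cos(a),np.sin(a)]);Y=np.array([-X[1],X[0]])
c=np.array([620.3,-136.1])
for n,p,z in(('tipL',(318,305),.122),('tipR',(340,303),.122),('bladeBaseL',(330,380),.122),('sill+y',(286,291),.039),('sill-y',(363,281),.039),('sillfront',(326,299),.039),
 ('c++',(236,156),.055),('c+-',(376,134),.055),('c--',(397,266),.055),('c-+',(256,288),.055),
 ('m++',(86,118),.055),('m+-',(383,69),.055),('m--',(416,263),.055),('m-+',(117,312),.055)):
    q=P(p,z)[:2]; print(n,np.round(q,1),'meter frame',np.round([(q-c)@X,(q-c)@Y],1))
r=cv2.Rodrigues(ctrl.sense()['tool_rot'])[0]; print(np.rad2deg(np.arctan2(r[1,1],r[0,1])), 'tilt',r[:,2])
t=np.array([458.3,-194.8]); print('tcp',(t-c)@X,(t-c)@Y)
E
```

```text
tipL [ 545.  -168.9] meter frame [-80.1 -18.1]
tipR [ 546.5 -182.3] meter frame [-81.1 -31.5]
bladeBaseL [ 499.7 -176.7] meter frame [-126.   -17.3]
sill+y [ 557.9 -159.9] meter frame [-65.7 -11.6]
sill-y [ 565.7 -210.8] meter frame [-67.7 -63.2]
sillfront [ 553.2 -186.4] meter frame [-75.4 -36.9]
c++ [ 645.1 -123.9] meter frame [26.7  7.4]
c+- [ 661.7 -215.6] meter frame [ 25.7 -85.9]
c-- [ 574.9 -230.1] meter frame [-62.2 -83.8]
c-+ [ 558.5 -138.2] meter frame [-61.1   9.5]
m++ [668.2 -24.7] meter frame [ 67.9 100.4]
m+- [ 705.  -219.8] meter frame [ 67.5 -98.1]
m-- [ 577.2 -242.5] meter frame [-62.3 -96.4]
m-+ [540.8 -47.8] meter frame [-61.5 101.6]
100.85242935475115 tilt [ 8.91181721e-04 -1.62094139e-03 -9.99998289e-01]
tcp -170.12981778422954 -27.304488654886665
```

>>> {"name": "arm_command", "arguments": {
  "plan": [
    [0.02, -0.1, -0.4, 0, 0, 0, 0],
    [0.02, -0.1, -0.5, 0, 0, 0, 0],
    [0.02, -0.1, -0.5, 0, 0, 0, 0],
    [0, 0, -0.4, 0, 0, 0, 0],
    [0, 0, -0.13, 0, 0, 0, 0],
    [0, 0, 0, 0, 0, 0, 0],
    [0, 0, 0, 0, 0, 0, 0]
  ]
}}

```text
time_s: 5.75
position: [0.4613, -0.2018, 0.0423]
tool_rot: [-0.301, 3.127, -0.001]
wrist_force: [-0.7, 0.7, -0.9]
finger_gap: 0.191
grip_force: 68.5
```

```bash
python3 - <<'E'
from h import *
f=grab('top'); 
s=ctrl.sense(); print(s['position'],s['tool_rot'],s['wrist_force'])
g=grab('scene'); a=f['image'][150:240,270:370,::-1]; b=g['image'][190:290,170:290,::-1]
z=lambda i:cv2.resize(i,(400,400),interpolation=cv2.INTER_CUBIC)
cv2.imwrite('pics/p3.png',np.hstack([z(a),z(b)]))
E
```

```text
[ 0.46144777 -0.20185136  0.04247805] [-3.01316585e-01  3.12613953e+00 -1.04526519e-03] [-0.39106412 -0.28192156 -0.00804364]
```

View pics/p3.png

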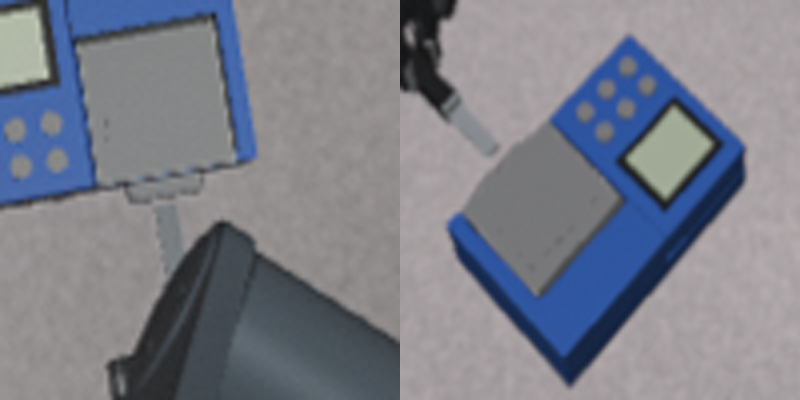

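Left: the blade tip at (167,205) sits in front of the sill centre (165,190). Right: the blade is level at notch height. I insert it now.

>>> {"name": "arm_command", "arguments": {
  "plan": [
    [0.02, -0.1, 0, 0, 0, 0, 0],
    [0.176, 0.034, 0, 0, 0, 0, 0],
    [0.176, 0.034, 0, 0, 0, 0, 0],
    [0.176, 0.034, 0, 0, 0, 0, 0],
    [0.176, 0.034, 0, 0, 0, 0, 0],
    [0.176, 0.034, 0, 0, 0, 0, 0],
    [0.176, 0.034, 0, 0, 0, 0, 0],
    [0, 0, 0, 0, 0, 0, 0],
    [0, 0, 0, 0, 0, 0, 0]
  ]
}}

```text
time_s: 6.75
position: [0.504, -0.1974, 0.0416]
tool_rot: [0.302, -3.127, -0.0]
wrist_force: [0.8, 0.2, -0.8]
finger_gap: 0.189
grip_force: 68.5
```

>>> {"name": "arm_command", "arguments": {
  "plan": [
    [0, 0, 0.125, 0, 0, 0, 0],
    [0.015, 0.003, 0.15, 0, 0, 0, 0],
    [0.015, 0.003, 0.15, 0, 0, 0, 0],
    [0.044, 0.008, 0.145, 0, 0, 0, 0],
    [0.044, 0.008, 0.145, 0, 0, 0, 0],
    [0.07, 0.014, 0.134, 0, 0, 0, 0],
    [0.07, 0.014, 0.134, 0, 0, 0, 0],
    [0.096, 0.018, 0.116, 0, 0, 0, 0],
    [0.096, 0.018, 0.116, 0, 0, 0, 0],
    [0, 0, 0, 0, 0, 0, 0]
  ]
}}

```text
time_s: 7.75
position: [0.5231, -0.1942, 0.091]
tool_rot: [-0.301, 3.126, -0.001]
wrist_force: [-0.3, -0.9, -0.4]
finger_gap: 0.187
grip_force: 68.6
```

```bash
python3 - <<'E'
from h import *
f=grab('top'); 
s=ctrl.sense(); print(s['position'],s['tool_rot'],s['wrist_force'])
g=grab('scene'); a=f['image'][150:240,270:370,::-1]; b=g['image'][190:290,170:290,::-1]
z=lambda i:cv2.resize(i,(400,400),interpolation=cv2.INTER_CUBIC)
cv2.imwrite('pics/p4.png',np.hstack([z(a),z(b)]))
E
```

```text
[ 0.52277028 -0.19411911  0.09063869] [-3.01432919e-01  3.12582181e+00 -8.39546754e-04] [-0.13065409  0.12147977 -0.58166516]
```

View pics/p4.png

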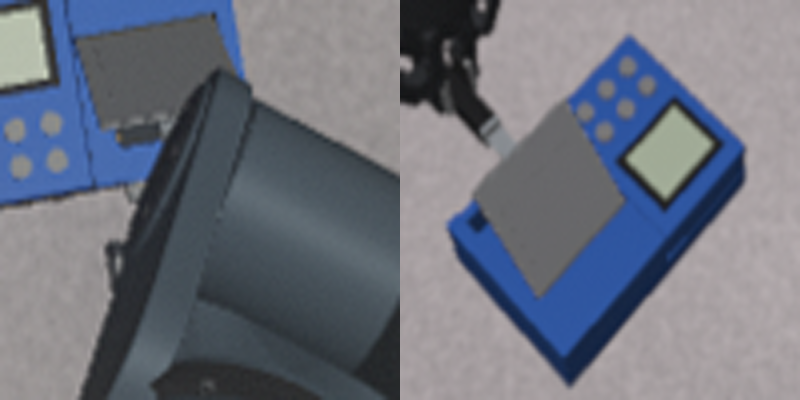

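The cover is partly raised: its front edge is at (120,130) on the left and it rests on the blade at (505,150) on the right. I continue along the arc.

>>> {"name": "arm_command", "arguments": {
  "plan": [
    [0.117, 0.022, 0.095, 0, 0, 0, 0],
    [0.117, 0.022, 0.095, 0, 0, 0, 0],
    [0.134, 0.026, 0.069, 0, 0, 0, 0],
    [0.134, 0.026, 0.069, 0, 0, 0, 0],
    [0.144, 0.027, 0.041, 0, 0, 0, 0],
    [0.144, 0.027, 0.041, 0, 0, 0, 0],
    [0.149, 0.028, 0.01, 0, 0, 0, 0],
    [0.149, 0.028, 0.01, 0, 0, 0, 0],
    [0.147, 0.028, -0.01, 0, 0, 0, 0],
    [0.07, 0.014, 0, 0, 0, 0, 0],
    [0, 0, 0, 0, 0, 0, 0]
  ]
}}

```text
time_s: 8.95
position: [0.5748, -0.1841, 0.107]
tool_rot: [-0.301, 3.127, -0.0]
wrist_force: [-0.4, 0.0, -1.0]
finger_gap: 0.189
grip_force: 68.6
```

```bash
python3 - <<'E'
from h import *
f=grab('top'); 
s=ctrl.sense(); print(s['position'],s['tool_rot'],s['wrist_force'])
g=grab('scene'); a=f['image'][130:240,260:370,::-1]; b=g['image'][170:290,170:290,::-1]
z=lambda i:cv2.resize(i,(400,400),interpolation=cv2.INTER_CUBIC)
cv2.imwrite('pics/p5.png',np.hstack([z(a),z(b)]))
E
```

```text
[ 0.57456672 -0.18419418  0.10704616] [-3.01172800e-01  3.12664709e+00 -1.92049352e-04] [ 0.3664596  -0.4871901  -0.72711723]
```

View pics/p5.png

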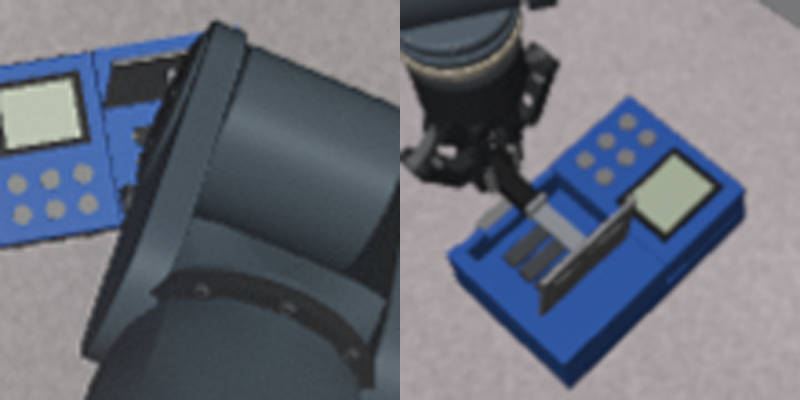

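Right: the cover stands slightly past upright at (590,250), with the blade behind it, at an estimated 1.7 rad. I withdraw and carry the tool back to the mat.

>>> {"name": "arm_command", "arguments": {
  "plan": [
    [-0.3, -0.06, 0, 0, 0, 0, 0],
    [-0.55, -0.105, 0, 0, 0, 0, 0],
    [-0.55, -0.105, 0, 0, 0, 0, 0],
    [-0.55, -0.105, 0, 0, 0, 0, 0],
    [0, 0.4, 0, 0, 0, 0.05, 0],
    [0, 0.79, 0, 0, 0, 0.1, 0],
    [0, 0.79, 0, 0, 0, 0.1, 0],
    [0, 0.79, 0, 0, 0, 0.1, 0],
    [0, 0.79, 0, 0, 0, 0.1, 0],
    [0, 0.79, 0, 0, 0, 0.1, 0],
    [0, 0.79, 0, 0, 0, 0.1, 0],
    [0, 0.79, 0, 0, 0, 0.1, 0],
    [0, 0.79, 0, 0, 0, 0.1, 0],
    [0, 0.79, 0, 0, 0, 0.1, 0],
    [0, 0.79, 0, 0, 0, 0.1, 0],
    [0, 0.79, 0, 0, 0, 0.1, 0],
    [0, 0.79, 0, 0, 0, 0.1, 0],
    [0, 0.79, 0, 0, 0, 0.1, 0],
    [0, 0.79, 0, 0, 0, 0.1, 0],
    [0, 0.79, 0, 0, 0, 0.1, 0]
  ]
}}

```text
time_s: 11.05
position: [0.4961, 0.2929, 0.1073]
tool_rot: [-0.591, 3.085, 0.001]
wrist_force: [1.1, -0.2, -1.1]
finger_gap: 0.186
grip_force: 68.6
```

>>> {"name": "arm_command", "arguments": {
  "plan": [
    [0, 0.15, 0, 0, 0, 0, 0],
    [0, 0, 0, 0, 0, 0, 0],
    [0, 0, 0, 0, 0, 0, 0]
  ]
}}

```text
time_s: 11.35
position: [0.4962, 0.2963, 0.107]
tool_rot: [0.59, -3.085, 0.0]
wrist_force: [-1.0, -0.6, -0.6]
finger_gap: 0.189
grip_force: 68.6
```

>>> {"name": "arm_command", "arguments": {
  "plan": [
    [0.1, 0, -0.5, 0, 0, 0, 0],
    [0, 0, -0.6, 0, 0, 0, 0],
    [0, 0, -0.6, 0, 0, 0, 0],
    [0, 0, -0.4, 0, 0, 0, 0],
    [0, 0, -0.2, 0, 0, 0, 0],
    [0, 0, -0.06, 0, 0, 0, 0],
    [0, 0, -0.04, 0, 0, 0, 0],
    [0, 0, 0, 0, 0, 0, 0],
    [0, 0, 0, 0, 0, 0, 0]
  ]
}}

```text
time_s: 12.25
position: [0.5007, 0.297, 0.0118]
tool_rot: [-0.59, 3.085, 0.0]
wrist_force: [-0.3, -0.1, -0.4]
finger_gap: 0.187
grip_force: 68.6
```

Still about 2 mm above contact, so I lower a touch, release and rise.

>>> {"name": "arm_command", "arguments": {
  "plan": [
    [0, 0, -0.03, 0, 0, 0, 0],
    [0, 0, -0.02, 0, 0, 0, 0],
    [0, 0, 0, 0, 0, 0, 0]
  ]
}}

```text
time_s: 12.55
position: [0.5005, 0.2969, 0.0099]
tool_rot: [-0.59, 3.085, 0.0]
wrist_force: [-2.5, -1.3, 8.3]
finger_gap: 0.188
grip_force: 69.8
```

>>> {"name": "arm_command", "arguments": {
  "plan": [
    [0, 0, 0, 0, 0, 0, 45],
    [0, 0, 0, 0, 0, 0, 45],
    [0, 0, 0, 0, 0, 0, 45],
    [0, 0, 0, 0, 0, 0, 45],
    [0, 0, 0.2, 0, 0, 0, 45],
    [0, 0, 0.4, 0, 0, 0, 45],
    [0, 0, 0.6, 0, 0, 0, 45],
    [0, 0, 0.7, 0, 0, 0, 45],
    [0, 0, 0.7, 0, 0, 0, 45],
    [-0.7, 0, 0.5, 0, 0, 0, 45],
    [-0.8, 0.1, 0.3, 0, 0, 0, 45],
    [-0.8, 0.1, 0, 0, 0, 0, 45],
    [-0.8, 0.1, 0, 0, 0, 0, 45],
    [0, 0, 0, 0, 0, 0, 45],
    [0, 0, 0, 0, 0, 0, 45]
  ]
}}

```text
time_s: 14.05
position: [0.3765, 0.3092, 0.1464]
tool_rot: [-0.591, 3.083, 0.001]
wrist_force: [0.5, 0.3, -0.2]
finger_gap: 0.527
grip_force: 0.0
```

```bash
python3 - <<'E'
from h import *
f=grab('top'); s=ctrl.sense(); print(s['time_s'],s['position'],s['wrist_force'],s['qvel'].round(3))
g=grab('scene'); a=f['image'][100:290,80:400,::-1]; b=g['image'][90:290,170:370,::-1]
cv2.imwrite('pics/p6.png',np.hstack([cv2.resize(a,(480,285)),cv2.resize(b[:190],(300,285))]))
C=cloud(g); q=C[210:250,200:250].reshape(-1,3); q=q[q[:,2]>.075]
n=np.linalg.svd(q-q.mean(0))[2][0:3]; print(len(q),n.round(2),q[:,2].max())
E
```

```text
14.1 [0.37700662 0.30909504 0.14615517] [1.41124782 0.35656068 0.30620962] [-0.011  0.019 -0.007  0.    -0.003  0.001]
176 [[-0.4   0.21 -0.89]
 [ 0.09 -0.96 -0.26]
 [-0.91 -0.18  0.37]] 0.9053756802452027
```

View pics/p6.png

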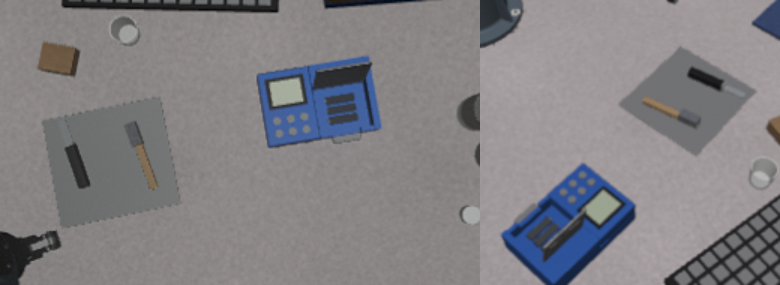

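The cover stands open at (342,75), the tool lies flat on the mat at (75,155), and the brush and other items look undisturbed. I hand it in.

```bash
python3 -c "
from station import ctrl
print(ctrl.sign_off())"
```

```text
the job is handed in; nothing more can be done
None
```

I levered the battery cover open with the tool to about 1.7 rad (estimated from the arm's position), laid the tool flat on the mat with nothing else visibly moved, and handed the job in at about 14 s; no verdict came back.

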